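Load the seeder's nozzle carriage and start its test cycle

ROBOT

A 6-joint arm with a two-finger parallel gripper is mounted at the origin on the work surface. World frame = base frame: x ahead of the robot, y to its left, z up, the work surface at z = 0. Lengths are in mm, angles in rad, forces in N, time in s.
With the tool pointing down it reaches from about 275 to 825 mm from the base axis. Payload 5.2 kg.
Tool frame: the origin (TCP) lies at the very end of the fingers, on their centre line; the grasp point (between the pads) lies 19 mm behind it; z points along the fingers, y is the line along which they close (so a half turn about z gives the same grasp; the last joint's range is limited). The gripper opens to 93 mm and grips with 3 to 60 N. Pads are 15 mm wide; open, the fingers measure 128 mm over their backs; the gripper's body (75 mm by 188 mm) begins 65 mm behind the grasp point.
Start: joints at [-1.512, 0.259, 1.535, -0, 1.348, -0.203], TCP at [142.372, -531.258, 218.653] pointing down, gripper open.
Joint ranges: [-3.14, 3.14], [-0.91, 2.08], [0.19, 2.58], [-1.22, 4.36], [0.22, 2.71], [-3.12, 3.12]. Speed limits (rad/s): [2.57, 2.57, 3.14, 3.14, 3.14, 3.14].

INTERFACE

Orientations are given as [roll, pitch, yaw] about the fixed x, y, z axes, in that order (R = Rz(yaw) Ry(pitch) Rx(roll)).
In Python, from bench import robot gives the robot as it stands. The module is installed in compiled form; this text tells all that it offers. Calls block until the motion is done:
- robot.move_ptp(position, orientation): joint-space move of the TCP to a pose.
- robot.move_linear(position, ori=None, speed=150, f_stop=None): straight line of the TCP; ori=None keeps the orientation; speed is the mean speed in mm/s. With f_stop (N) it stops when the force on the tool has changed by that much, and returns True; else False.
- robot.move_j(angles): joint-space move.
- robot.move_gripper(opening): opening from 0.0 (shut) to 1.0 (fully open); the grip force is fixed at half the most; returns when the fingers have stopped.
- robot.sleep(seconds).
- robot.inverse_kinematics(position, orientation): joint angles nearest the present ones, or None.
- robot.get_image(name): name is "scene" or "top" or "wrist"; returns a dict with "img" (400x640x3 uint8, blue, green, red), "fovy" (degrees; the focal length in pixels is half the picture's height over the tangent of half this angle, whatever the lens; pixels are square), "cx", "cy" (the principal point, pixels), "eye" and "orientation" of the camera in the world. Camera axes: x right, y down, z forward; pixel columns grow to the right and rows downward; lengths in mm; the calibration is good to about 2 mm. A picture is of the moment at which its call begins. There is no depth.
A pose or a line that the arm cannot do raises robot.MotionError and nothing moves.
- robot.hand_in(): hands the job in; it is judged then, once.
Readings, each from a call of its own:
- robot.current_t(): time.
- robot.current_qpos(): joint angles.
- robot.current_joint_vel(): joint speeds.
- robot.current_joint_efforts(): joint torques, N m.
- robot.current_tcp_pos(): TCP position.
- robot.current_eef_rot(): TCP orientation.
- robot.current_contact_force(): force on the tool from outside, world axes, zero at the start.
- robot.current_ft_torque(): the same for the moment, N m.
- robot.current_gripper_width(): opening from 0.0 (shut) to 1.0 (fully open).
- robot.current_finger_force(): force on a finger pad.
Only numpy, scipy, OpenCV 4.12 (cv2) and the standard library are available. Lean on these libraries where they do the work, as an engineer would, in place of code of your own. Each camera call takes 0.05 s, during which the arm holds its last target. There are 200 camera calls.

TASK

First pull the steel carriage with the black handle all the way out towards you, past its click. Then take every nozzle cartridge (the square metal bars with a brass barb at each end) out of the sloped bin and lay them flat in the pockets of the carriage, one to a pocket. When all are in, push the carriage away from you until it clicks fully home, and then press the three panel keys down and let them up, one at a time, from the one nearest you to the farthest. Press no key while the carriage is out, leave the round cap in its compartment and the other things where they stand, and finish with every cartridge still in its pocket.

Things in the scene. Friction and masses are not known exactly. Their poses are not given: they have to be found in the camera images.
- bin_mid (a point): centre of the upper face of the fixed grey bin's floor, 30 mm over the table; level axes, x towards the high far edge, y along the rows. Floor 166 mm (x) by 252 mm (y), 6 mm thick, rising 12 degrees towards +x. Walls and dividers 4 mm thick, 9 mm high, square to the floor: 2 rows of 3 compartments, centres 40 mm down and up the slope and at y = -83, 0, 83 mm
- n1: loose nozzle cartridge, in some runs absent: an aluminium bar 28 x 28 mm square, 40 mm long, with a brass barb of 9 mm diameter standing 7 mm out of each end (54 mm over all), about 80 g. Origin at the bar's centre, x along the bar; its four long sides are alike, and so are its ends. Starts lying in one compartment of the bin, x roughly along the slope
- n2: loose nozzle cartridge, in some runs absent: an aluminium bar 28 x 28 mm square, 40 mm long, with a brass barb of 9 mm diameter standing 7 mm out of each end (54 mm over all), about 80 g. Origin at the bar's centre, x along the bar; its four long sides are alike, and so are its ends. Starts lying in one compartment of the bin, x roughly along the slope
- n3: loose nozzle cartridge, in some runs absent: an aluminium bar 28 x 28 mm square, 40 mm long, with a brass barb of 9 mm diameter standing 7 mm out of each end (54 mm over all), about 80 g. Origin at the bar's centre, x along the bar; its four long sides are alike, and so are its ends. Starts lying in one compartment of the bin, x roughly along the slope
- n4: loose nozzle cartridge, in some runs absent: an aluminium bar 28 x 28 mm square, 40 mm long, with a brass barb of 9 mm diameter standing 7 mm out of each end (54 mm over all), about 80 g. Origin at the bar's centre, x along the bar; its four long sides are alike, and so are its ends. Starts lying in one compartment of the bin, x roughly along the slope
- n5: loose nozzle cartridge, in some runs absent: an aluminium bar 28 x 28 mm square, 40 mm long, with a brass barb of 9 mm diameter standing 7 mm out of each end (54 mm over all), about 80 g. Origin at the bar's centre, x along the bar; its four long sides are alike, and so are its ends. Starts lying in one compartment of the bin, x roughly along the slope
- cap: round blanking cap, to be left in the bin: an aluminium disc of 42 mm diameter, 20 mm high, with a brass stub of 16 mm diameter and 8 mm height on top. Origin on its axis, 14 mm above its underside
- carriage_floor (a point): centre of the pocket floor's upper face, 21 mm over the table, riding with the carriage; z up, x the pushing direction. Steel carriage 146 (x) by 180 mm (y), 2 x 3 open pockets centred at x = -36.5, 36.5 and y = -58, 0, 58 mm, each 67 (x) by 53 mm (y), walls 9 mm high; a cartridge lies in one along x. Side rails rise 24 mm over the table
- carriage_handle (a point): middle of the top end of the carriage's upright black handle at its near end: 16 mm thick (x), 24 mm wide (y), its top 55 mm above the pocket floor and 76 mm over the table; axes as carriage_floor
- carriage (a joint): slide of the carriage in m: 0 pulled fully out at the near end, 0.070 fully home against the far stop. A spring detent resists with about 5 N from 0.057 on, is passed at 0.064 and then holds the carriage home, where it starts; pulling it out takes about as much. The slide itself drags with 1.5 N
- key1 (a joint): first (nearest) key of the panel, reading its spring travel in m: 0 up, 0.006 fully down (about 5 N); it counts as pressed beyond 0.004 and springs back
- key2 (a joint): second (middle) key of the panel, reading its spring travel in m: 0 up, 0.006 fully down (about 5 N); it counts as pressed beyond 0.004 and springs back
- key3 (a joint): third (farthest) key of the panel, reading its spring travel in m: 0 up, 0.006 fully down (about 5 N); it counts as pressed beyond 0.004 and springs back
- key1_top (a point): centre of the top face of the first (nearest) key: a black round key of 24 mm diameter in a grey collar on the white panel box (165 x 62 mm, 34 mm high); keys stand in a row 50 mm apart leading away from the robot; z up
- key2_top (a point): centre of the top face of the second (middle) key: a black round key of 24 mm diameter in a grey collar on the white panel box (165 x 62 mm, 34 mm high); keys stand in a row 50 mm apart leading away from the robot; z up
- key3_top (a point): centre of the top face of the third (farthest) key: a black round key of 24 mm diameter in a grey collar on the white panel box (165 x 62 mm, 34 mm high); keys stand in a row 50 mm apart leading away from the robot; z up
- jar: bystander: white jar with a blue cap, 64 mm diameter, 100 mm high, origin under its centre
- driver: bystander: screwdriver lying on the table, origin under its middle
- pot: bystander: black square plant pot, 75 mm wide, 70 mm high, origin under its centre

How it is judged:
By the outcome, as a careful person would: the job done as asked, in the order asked, and still so for the second after the job is handed in, with the robot touching nothing.
Of n1, n2, n3, n4, n5 only 3 to 5 are there at a start; the rules pass over those that are not, and their reading is None.
At some moment in a run one of n1, n2, n3, n4, n5 may be knocked a few centimetres aside while the robot is not near it.
Once in a run the grip may slacken for a moment while it holds something.
It also fails if it takes over 210 s, if anything falls off the work surface, if the arm or the gripper's body presses on something with over 40 N, if the wrist force passes 120 N, or if a joint passes its speed limit or range.

## Working session

There is one attempt and no reset: what is moved stays moved. The work goes in short steps, each a Python script; the robot and the scene stay as the last script left them, time stands still between calls to the robot, and variables do not carry over. Pictures are saved under pics/ and viewed, at most 14 in all, crops included, and the job is handed in when it is done.

```bash
mkdir -p pics; ls; python3 - <<'E'
from bench import robot
import cv2
for n in("scene","top","wrist"):
    d=robot.get_image(n); cv2.imwrite(f"pics/{n}0.png",d["img"]); print(n,d["fovy"],d["cx"],d["cy"],d["eye"],d["orientation"])
print(robot.current_tcp_pos(),robot.current_eef_rot(),robot.current_t())
E
```

```text
pics
scene 49.987571922861285 314.40478760869763 202.97012075245627 [914.83276369 670.71464748 816.92297632] [-2.43772368 -0.01579471  2.602278  ]
top 49.83751556276682 322.0581795439723 195.89656374135248 [ 355.73887481  127.83937041 1182.11642943] [-2.95260267 -0.01727253 -1.60289999]
wrist 67.11485372812221 316.1484165009614 201.84414126974465 [ 215.16427861 -511.57816838  383.74538607] [ 2.86420265e+00  6.35871128e-04 -1.30966523e+00]
[ 142.32200286 -530.82596017  218.00740093] [-3.14020179e+00 -2.34713662e-04  2.61818848e-01] 0.15
```

View pics/top0.png

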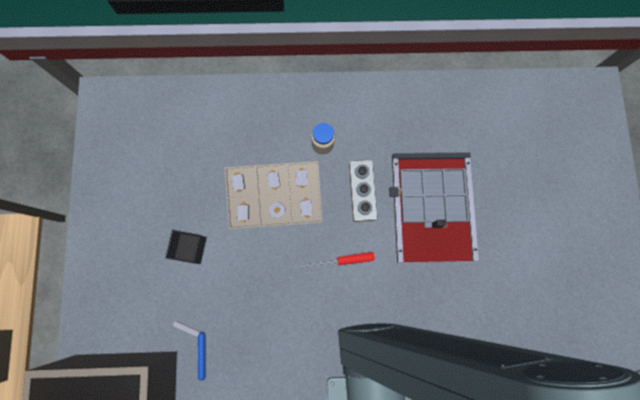

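View pics/scene0.png

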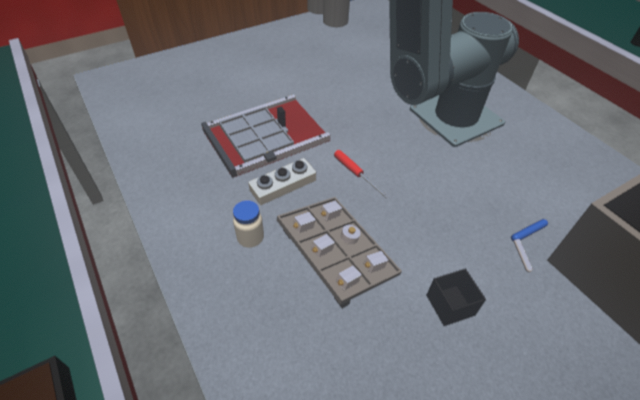

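The top view shows five cartridges at about (238,182), (273,180), (302,177), (243,212) and (306,209), with the cap at (277,210). The keys are at (362,171), (364,189) and (365,208), and the handle top is near (440,223). The scene view shows the same layout. Next I'll get rough positions and closer wrist views.

```bash
cat > h.py <<'E'
import numpy as np, cv2
from scipy.spatial.transform import Rotation as R
from scipy.optimize import least_squares
from bench import robot
class Cam:
    def __init__(s,d):
        s.f=200/np.tan(np.radians(d["fovy"])/2); s.c=np.array([d["cx"],d["cy"]])
        s.e=np.array(d["eye"]); s.R=R.from_euler("xyz",d["orientation"]).as_matrix()
    def ray(s,uv): return s.R@np.append((np.array(uv)-s.c)/s.f,1)
    def at(s,uv,z): r=s.ray(uv); return s.e+r*(z-s.e[2])/r[2]
    def proj(s,P):
        p=(np.asarray(P)-s.e)@s.R; return p[...,:2]/p[...,2:]*s.f+s.c
def tri(cs,uvs):
    A=0;b=0
    for c,u in zip(cs,uvs):
        r=c.ray(u); r/=np.linalg.norm(r); M=np.eye(3)-np.outer(r,r); A=A+M; b=b+M@c.e
    return np.linalg.solve(A,b)
DOWN=lambda yaw:[np.pi,0,yaw]
def snap(n,f):
    d=robot.get_image(n); cv2.imwrite(f"pics/{f}.png",d["img"])
    np.save(f"pics/{f}.npy",{k:v for k,v in d.items() if k!="img"},allow_pickle=True); return Cam(d)
def load(f): return Cam(np.load(f"pics/{f}.npy",allow_pickle=True).item())
E
python3 - <<'E'
from h import *
c=snap("top","top1");s=snap("scene","scene1")
np.set_printoptions(precision=1,suppress=True)
print(R.from_euler("xyz",robot.current_eef_rot()).as_matrix())
w=snap("wrist","w0"); T=R.from_euler("xyz",robot.current_eef_rot()).as_matrix(); print(T.T@(w.e-robot.current_tcp_pos()),T.T@w.R)
for n,u,z in [("n",(238,182),50),("n",(273,180),60),("n",(302,177),50),("n",(243,212),40),("n",(306,209),40),("cap",(277,210),40),("k1",(365,208),38),("k2",(364,189),38),("k3",(362,171),38),("handle",(440,223),76),("binc",(274,195),30),("jar",(323,131),100),("carr",(434,195),21)]:
    print(n,c.at(u,z),s.proj(c.at(u,z)))
for f,t,y,x in (("top1","topc",(110,270),(215,490)),):
    im=cv2.imread(f"pics/{f}.png")[y[0]:y[1],x[0]:x[1]]; cv2.imwrite(f"pics/{t}.png",cv2.resize(im,None,fx=2.9,fy=2.9,interpolation=3))
E
```

```text
[[ 1.   0.3 -0. ]
 [ 0.3 -1.   0. ]
 [ 0.  -0.  -1. ]]
[  75.4    0.  -165.7] [[-0.  -1.  -0.3]
 [ 1.  -0.   0. ]
 [-0.  -0.3  1. ]]
n [616.  325.8  50. ] [347.3 278.6]
n [616.6 231.   60. ] [322.9 242.9]
n [625.  153.8  50. ] [301.6 222.7]
n [535.8 313.8  40. ] [375.  260.1]
n [538.9 145.3  40. ] [331.6 208.3]
cap [538.5 223.1  40. ] [350.2 231.2]
k1 [537.3 -13.6  38. ] [298.9 167.2]
k2 [589.7 -13.6  38. ] [280.8 174.5]
k3 [640.2 -10.6  38. ] [263.3 182.6]
handle [ 486.2 -202.    76. ] [281.2 109.3]
binc [581.6 231.5  30. ] [335.9 244.3]
jar [736.   94.4 100. ] [243.  210.2]
carr [ 570.7 -208.3   21. ] [254.5 133.2]
```

```bash
python3 - <<'E'
from h import *
for f,p in (("a",(550,-230,200)),("b",(550,-110,200)),("c",(555,185,200)),("d",(555,275,200))):
    robot.move_ptp(p,DOWN(0)); robot.sleep(.2); snap("wrist",f)
    im=cv2.imread(f"pics/{f}.png"); cv2.imwrite(f"pics/{f}L.png",cv2.resize(im,None,fx=1.25,fy=1.25,interpolation=3))
print(robot.current_t())
E
```

```text
5.275
```

View pics/aL.png

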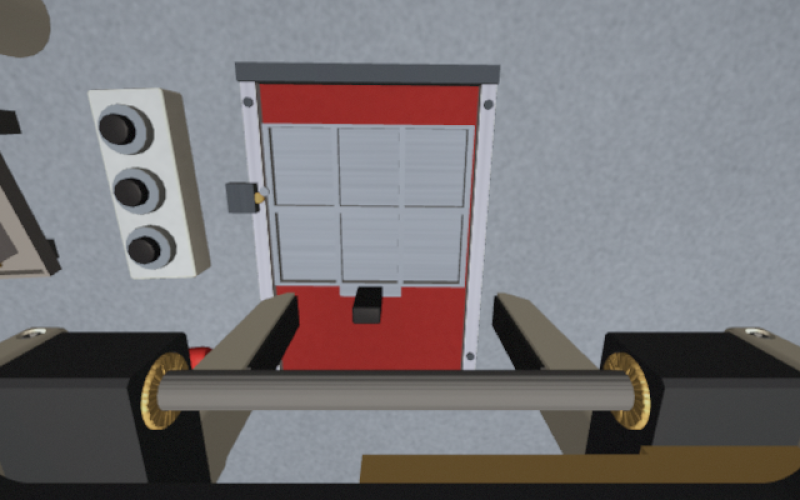

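View pics/bL.png

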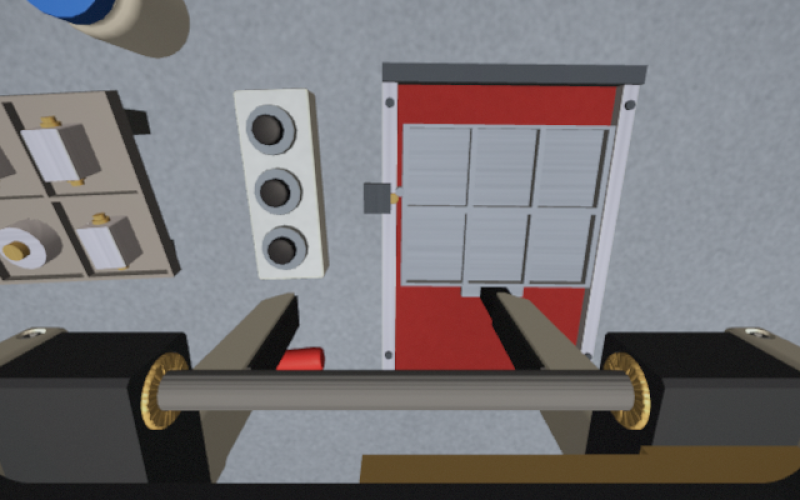

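View pics/cL.png

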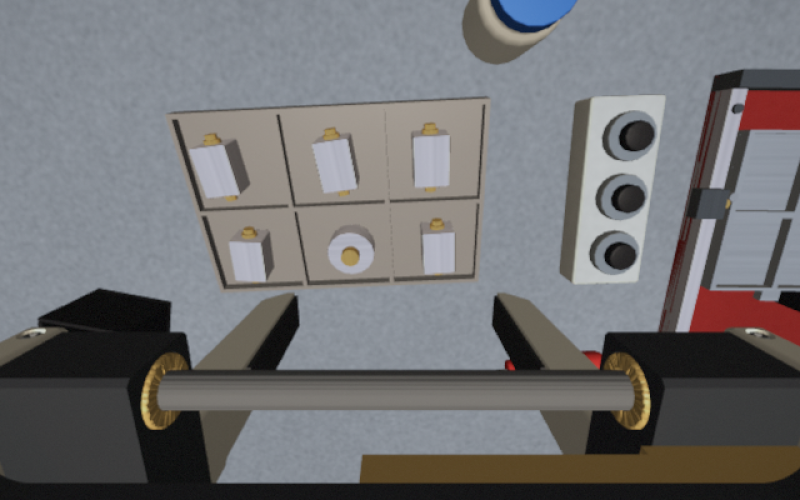

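View pics/dL.png

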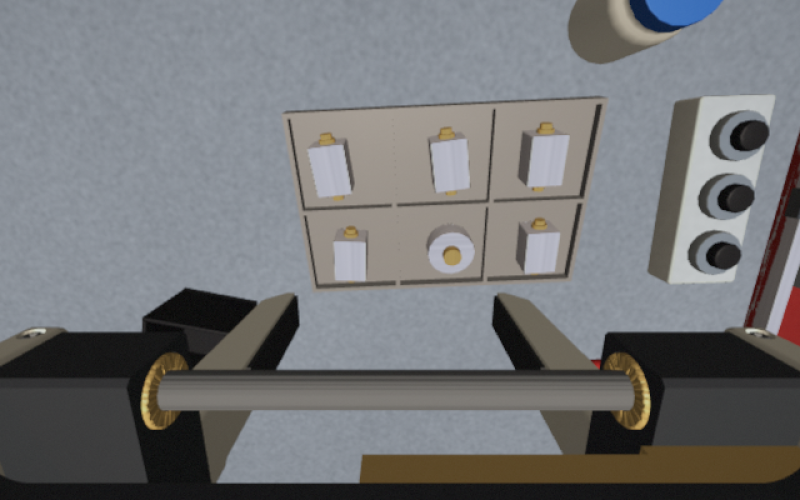

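Views a and b (1.25x) show the carriage empty, with its grid corners in a at (263,125), (477,125), (274,287) and (465,287), and the handle top at (369,296). Views c and d show the bin, whose rim corners in c are (168,113), (489,98), (476,278) and (221,290). The five cartridge tops in c are near (215,170), (335,165), (432,160), (250,257) and (438,249).

```bash
cat > fit.py <<'E'
from h import *
np.set_printoptions(precision=1,suppress=True)
C={k:load(k) for k in "abcd"}
C["t"]=load("top1"); C["s"]=load("scene1")
def T(obs): return tri([C[k] for k in obs],[np.array(v)/1.25 for v in obs.values()])
pts={"cTL":dict(a=(263,125),b=(403,125)),"cTR":dict(a=(477,125),b=(616,125)),"cBL":dict(a=(274,287),b=(402,287)),"cBR":dict(a=(465,287),b=(591,287)),
"k1":dict(a=(144,250),b=(281,250),c=(620,256),d=(723,257)),"k2":dict(a=(131,191),b=(274,191),c=(628,198),d=(738,198)),"k3":dict(a=(117,129),b=(267,129),c=(636,135),d=(750,135)),
"bTL":dict(c=(168,113),d=(284,112)),"bTR":dict(c=(489,98),d=(606,98)),"bBR":dict(c=(476,278),d=(573,278)),"bBL":dict(c=(221,290),d=(316,290)),
"nA":dict(c=(215,170),d=(330,168)),"nB":dict(c=(335,165),d=(450,164)),"nC":dict(c=(432,160),d=(545,158)),"nD":dict(c=(250,257),d=(351,256)),"nE":dict(c=(438,249),d=(539,249))}
P={k:T(v) for k,v in pts.items()}
for k,v in P.items(): print(k,v)
print("handle",C["a"].at(np.array((369,296))/1.25,76))
def fit(model,keys,p0,free):   # rigid fit level frame (x,y,z,yaw) to reprojection
    def f(p):
        Rz=R.from_euler("z",p[3]).as_matrix(); r=[]
        for k,m in zip(keys,model):
            for c,u in pts[k].items(): r+=list(C[c].proj(Rz@m+p[:3])-np.array(u)/1.25)
        return r
    s=least_squares(f,p0,x_scale=[1,1,1,.01]); return s.x,np.sqrt(np.mean(s.fun**2))
t=np.radians(12); U=np.array([np.cos(t),0,np.sin(t)]); N=np.array([-np.sin(t),0,np.cos(t)]); Y=np.array([0,1,0])
bm=[83*U+126*Y+9*N,83*U-126*Y+9*N,-83*U-126*Y+9*N,-83*U+126*Y+9*N]
bin_,e=fit(bm,["bTL","bTR","bBR","bBL"],[580,230,30,0],0); print("bin",bin_,np.degrees(bin_[3]),e)
cm=[np.array(v,float) for v in((73,90,9),(73,-90,9),(-73,90,9),(-73,-90,9))]
car,e=fit(cm,["cTL","cTR","cBL","cBR"],[570,-208,21,0],0); print("car",car,np.degrees(car[3]),e)
key,e=fit([np.array((-50.,0,0)),np.zeros(3),np.array((50.,0,0))],["k1","k2","k3"],[590,-13,38,0],0); print("key",key,np.degrees(key[3]),e)
E
python3 fit.py
```

```text
cTL [ 641.8 -118.7   26.3]
cTR [ 641.5 -302.    24.2]
cBL [ 497.7 -118.1   35.8]
cBR [ 495.4 -297.6   31. ]
k1 [537.2 -13.   50.5]
k2 [588.3 -11.9  51.3]
k3 [637.8 -10.2  50.6]
bTL [655.4 359.5  53.9]
bTR [665.3 110.4  53.9]
bBR [511.5 108.   35.6]
bBL [498.7 348.5  31.5]
nA [612.9 324.2  63.7]
nB [616.  230.1  62.5]
nC [619.8 153.4  55.9]
nD [535.2 312.7  43.1]
nE [541.2 144.8  41.5]
handle [ 505.  -209.6   76. ]
bin [581.5 231.4  25.5   0. ] 2.4946119867533723 1.0638748341776227
car [ 568.4 -208.6   21.5   -0. ] -0.38997373233503657 0.684212786915375
key [587.8 -11.7  50.9   0. ] 1.5658203662470092 0.6302100608095328
```

```bash
cat > cart.py <<'E'
from fit import *
from scipy.optimize import minimize
B=np.array([*bin_[:2],30,bin_[3]])
def pose(q,B=B):  # q=(u,y,yaw,h) in-plane -> centre, rotation (x along bar, z = floor normal)
    Rb=R.from_euler("z",B[3])*R.from_euler("y",-12,degrees=True)
    Rc=Rb*R.from_euler("z",q[2])
    return B[:3]+Rb.apply([q[0],q[1],14+q[3]]),Rc
box=np.array([(x,y,z) for x in(-20,20) for y in(-14,14) for z in(-14,14)],float)
def mask(im): 
    hsv=cv2.cvtColor(im,cv2.COLOR_BGR2HSV); return ((hsv[...,1]<22)&(hsv[...,2]>70)).astype(np.float32)
S=4
def prep(f,c,q0s,m=45):
    return None
def fitcart(q0,views,w=40):
    data=[]
    for cam,im in views:
        c,r=pose(q0); uv=cam.proj(c); d=int(max(14,1.3*54/np.linalg.norm(c-cam.e)*cam.f/2))
        x0,y0=(uv-d).astype(int); x0=max(x0,0);y0=max(y0,0)
        s=int(np.clip(240/(2*d),3,8))
        cr=cv2.resize(im[y0:y0+2*d,x0:x0+2*d],None,fx=s,fy=s,interpolation=cv2.INTER_CUBIC)
        data.append((cam,mask(cr),x0,y0,s))
    def cost(q):
        c,r=pose(q); t=0
        for cam,m,x0,y0,s in data:
            p=(cam.proj(r.apply(box)+c)-[x0,y0]+.5)*s-.5
            h=cv2.convexHull(p.astype(np.float32)); z=np.zeros_like(m); cv2.fillPoly(z,[np.round(h*16).astype(np.int32)],1.,shift=4,lineType=8)
            t+=np.abs(z-m).sum()/z.sum()
        return t/len(data)
    best=min((minimize(cost,[q0[0],q0[1],y,0],method="Nelder-Mead",options=dict(initial_simplex=np.array([[q0[0],q0[1],y,0],[q0[0]+5,q0[1],y,0],[q0[0],q0[1]+5,y,0],[q0[0],q0[1],y+.15,0],[q0[0],q0[1],y,5]]))) for y in (-.2,0.,.2)),key=lambda s:s.fun)
    return best.x,best.fun
def q_of(Ptop):
    Rb=R.from_euler("z",B[3])*R.from_euler("y",-12,degrees=True); l=Rb.inv().apply(Ptop-B[:3]); return np.array([l[0],l[1],0,0])
def draw(im,cam,q,s,x0,y0):
    c,r=pose(q); p=(cam.proj(r.apply(box)+c)-[x0,y0]+.5)*s-.5
    for i in range(8):
        for j in range(i):
            if np.sum(box[i]!=box[j])==1: cv2.line(im,tuple(p[i].astype(int)),tuple(p[j].astype(int)),(0,0,255),1)
E
python3 - <<'E'
from cart import *
V=[(C[k],cv2.imread(f"pics/{k}.png")) for k in "cd"]
out=cv2.resize(V[0][1][70:240,125:400],None,fx=2.9,fy=2.9,interpolation=2)
m=cv2.cvtColor(mask(out)*255,cv2.COLOR_GRAY2BGR).astype(np.uint8)
res={}
for k in ["nA","nB","nC","nD","nE"]:
    top=C["c"].at(np.array(pts[k]["c"])/1.25, 52 if k in("nD","nE") else 66)
    q,e=fitcart(q_of(top),V); res[k]=q; print(k,q[:2],np.degrees(q[2]),q[3],"cost",e,pose(q)[0])
    draw(out,V[0][0],q,2.9,125,70)
Rb=R.from_euler("z",B[3])*R.from_euler("y",-12,degrees=True)
for u in(-83,0,83):
    for z in (0,9):
        p=(C["c"].proj(B[:3]+Rb.apply([[u,-126,z],[u,126,z]]))-[125,70]+.5)*2.9; cv2.line(out,*[tuple(map(int,a)) for a in p],(0,160,0) if z else (255,0,0),1)
np.save("carts.npy",res); cv2.imwrite("pics/ov1.png",out)
E
```

```text
cTL [ 641.8 -118.7   26.3]
cTR [ 641.5 -302.    24.2]
cBL [ 497.7 -118.1   35.8]
cBR [ 495.4 -297.6   31. ]
k1 [537.2 -13.   50.5]
k2 [588.3 -11.9  51.3]
k3 [637.8 -10.2  50.6]
bTL [655.4 359.5  53.9]
bTR [665.3 110.4  53.9]
bBR [511.5 108.   35.6]
bBL [498.7 348.5  31.5]
nA [612.9 324.2  63.7]
nB [616.  230.1  62.5]
nC [619.8 153.4  55.9]
nD [535.2 312.7  43.1]
nE [541.2 144.8  41.5]
handle [ 505.  -209.6   76. ]
bin [581.5 231.4  25.5   0. ] 2.4946119867533723 1.0638748341776227
car [ 568.4 -208.6   21.5   -0. ] -0.38997373233503657 0.684212786915375
key [587.8 -11.7  50.9   0. ] 1.5658203662470092 0.6302100608095328
nA [37.6 94.6] 4.650106965477862 -5.610509182979009 cost 0.2244822382926941 [612.4 327.4  46. ]
nB [39.6 -2.8] 5.560782147074039 1.036380555809723 cost 0.1468583345413208 [617.2 230.1  52.9]
nC [ 39.1 -78.3] 1.1900789838005967 0.2528108759432699 cost 0.1713125854730606 [620.2 154.7  52.1]
nD [-47.3  85.1] -5.479570599882649 4.5153388825444685 cost 0.24431726336479187 [527.8 314.3  38.3]
nE [-42.6 -84.8] 1.40188099269614 -0.8570940264145419 cost 0.2328551560640335 [540.9 144.8  34. ]
```

View pics/ov1.png

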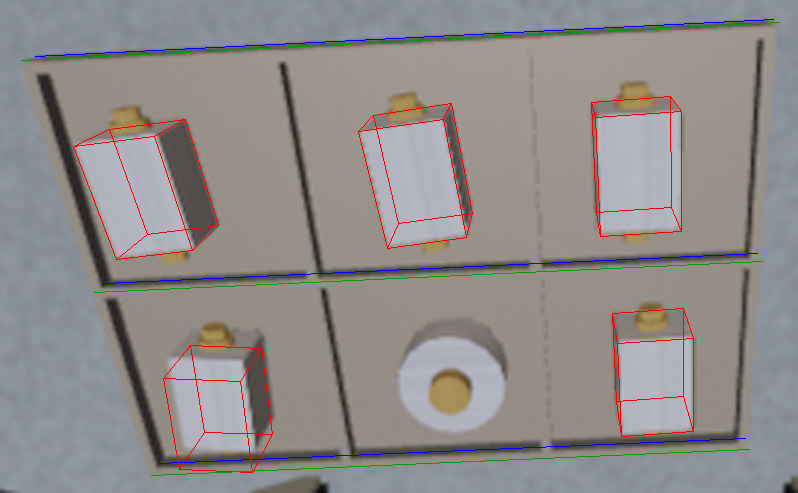

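The overlay fits nB, nC and nE with h near 0, which confirms the bin floor at 30 mm. nA and nD segmented poorly. I'll refit them from top-face corners, in the crop nA (74,146), (157,136), (193,250), (117,259) and nD (168,357), (243,359), (250,452), (180,452). The handle's top face is the lower dark patch in view a, centred at (368,314). After that I'll pull the carriage.

```bash
python3 - <<'E' | tail -n 4
from cart import *
res=np.load("carts.npy",allow_pickle=True).item()
top=np.array([(20,14,14),(20,-14,14),(-20,-14,14),(-20,14,14)],float)
for k,px in (("nA",[(74,146),(157,136),(193,250),(117,259)]),("nD",[(168,357),(243,359),(250,452),(180,452)])):
    o=np.array(px)/2.9+[125,70]-.3
    def f(q): c,r=pose([*q,0]); return (C["c"].proj(r.apply(top)+c)-o).ravel()
    s=least_squares(f,[res[k][0],res[k][1],0]); res[k]=np.array([*s.x,0]); print(k,s.x,np.degrees(s.x[2]),s.fun.round(1))
for k in("nB","nC","nE"): res[k][3]=0
np.save("carts.npy",res)
print("handle",C["a"].at(np.array((368,314))/1.25,76))
E
cat > pull.py <<'E'
from h import *
E

```

```text
key [587.8 -11.7  50.9   0. ] 1.5658203662470092 0.6302100608095328
nA [39.2 91.4  0.1] 3.947490423861513 [-0.2 -0.4 -0.  -0.4  0.5  0.5 -0.3  0.5]
nD [-41.1  84.6  -0.1] -6.725463470269876 [-0.7 -0.1 -0.   0.8  0.9  0.3 -0.1 -1.1]
handle [ 488.7 -208.5   76. ]
```

```bash
python3 - <<'E'
from h import *
robot.move_gripper(.7)
robot.move_ptp((488,-208.5,130),DOWN(0))
print(robot.move_linear((488,-208.5,48),speed=120,f_stop=10),robot.current_tcp_pos())
robot.move_gripper(0); print("w",robot.current_gripper_width()*93,robot.current_finger_force())
x0=robot.current_tcp_pos()[0]
print(robot.move_linear((488-78,-208,48),speed=50,f_stop=20),robot.current_tcp_pos()-[x0,0,0],robot.current_contact_force())
robot.move_gripper(.6); p=robot.current_tcp_pos(); robot.move_linear((p[0],p[1],130))
robot.move_ptp((500,-208,210),DOWN(0)); robot.sleep(.1); snap("wrist","e")
cv2.imwrite("pics/eL.png",cv2.resize(cv2.imread("pics/e.png"),None,fx=1.25,fy=1.25,interpolation=3)); print(robot.current_t())
E
```

```text
False [ 488.54874092 -208.63109896   48.51436131]
w 23.421643657006715 30.016564428806305
True [ -69.94784565 -205.20096844   48.06795898] [1.8917372  1.58554563 2.26125752]
12.7
```

View pics/eL.png

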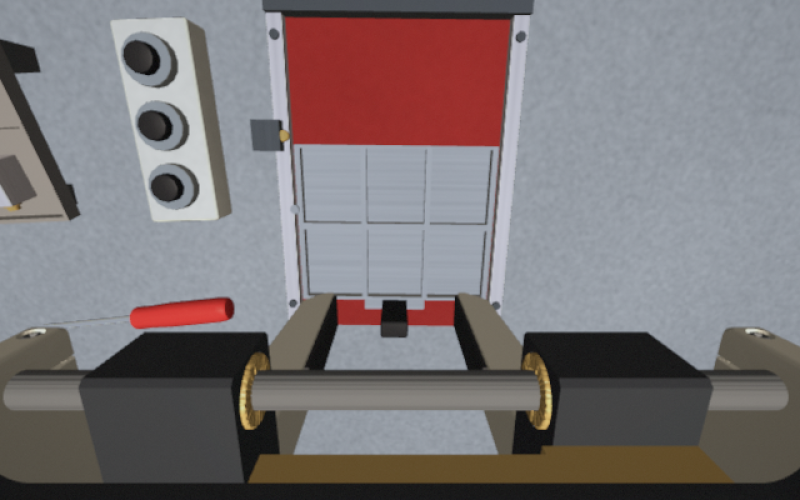

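The carriage is 70 mm out. In this 1.25x view its grid corners are at (295,145), (499,147), (306,298) and (488,298), and all pockets are empty. Next I'll refit its pose, and check a bright top-face detector on view c so I can re-locate the cartridges before each pick.

```bash
sed -i 's/^print.*//; s/^for k,v in P.items.*//; s/; print("[a-z]*",.*$//' fit.py; cat > pp.py <<'E'
from cart import *
top=np.array([(20,14,14),(20,-14,14),(-20,-14,14),(-20,14,14)],float)
def bright(im):
    h=cv2.cvtColor(im,cv2.COLOR_BGR2HSV); return ((h[...,2]>175)&(h[...,1]<40)).astype(np.uint8)
def toB(p):
    Rb=R.from_euler("z",B[3])*R.from_euler("y",-12,degrees=True); return Rb.inv().apply(np.asarray(p)-B[:3])
def find(cam,im):
    """all cartridge top faces seen in the bin, as q=(u,y,yaw,0)"""
    s=4; big=cv2.resize(im,None,fx=s,fy=s,interpolation=cv2.INTER_CUBIC); m=bright(big)
    n=cv2.Rodrigues(np.zeros(3))[0]; Rb=R.from_euler("z",B[3])*R.from_euler("y",-12,degrees=True)
    out=[]; k,l,st,ce=cv2.connectedComponentsWithStats(cv2.morphologyEx(m,cv2.MORPH_OPEN,np.ones((5,5))))
    nrm=Rb.apply([0,0,1]); o=B[:3]+28*nrm
    for i in range(1,k):
        if st[i,4]<250*s*s/4: continue
        ys,xs=np.nonzero(l==i); uv=(np.c_[xs,ys]+.5)/s-.5
        r=np.c_[(uv-cam.c)/cam.f,np.ones(len(uv))]@cam.R.T
        Pw=cam.e+r*((o-cam.e)@nrm/(r@nrm))[:,None]; L=toB(Pw)[:,:2]
        if abs(L[:,0].mean())>90 or abs(L[:,1].mean())>133: continue
        (cx,cy),(w,h),a=cv2.minAreaRect((L*10).astype(np.float32)); w/=10;h/=10
        if w<h: w,h,a=h,w,a+90
        a=(a+90)%180-90; out.append((np.array([cx/10,cy/10,np.radians(a),0]),w,h,len(xs)/s/s))
    return out
def look(name,p=(555,230,200)):
    robot.move_ptp(p,DOWN(0)); robot.sleep(.15); cam=snap("wrist",name); return find(cam,cv2.imread(f"pics/{name}.png"))
E
python3 - <<'E'
from pp import *
pts.update({"eTL":dict(e=(295,145)),"eTR":dict(e=(499,147)),"eBL":dict(e=(306,298)),"eBR":dict(e=(488,298))}); C["e"]=load("e")
def f(p):
    Rz=R.from_euler("z",p[2]).as_matrix(); return np.concatenate([C["e"].proj(Rz@m+[p[0],p[1],21])-np.array(pts[k]["e"])/1.25 for k,m in zip(["eTL","eTR","eBL","eBR"],cm)])
s=least_squares(f,[498,-208,0],x_scale=[1,1,.01]); print("carriage",s.x,np.degrees(s.x[2]),s.fun)
print(car)
res=np.load("carts.npy",allow_pickle=True).item(); print({k:(v[:2],np.degrees(v[2])) for k,v in res.items()})
for k in "cd":
    for q,w,h,n in find(C[k],cv2.imread(f"pics/{k}.png")): print(k,q[:2],np.degrees(q[2]),w,h,n)
E
```

```text
carriage [ 499.2 -208.7   -0. ] -0.20936180420049408 [-0.5 -0.3  1.  -1.4 -0.8  0.9  0.2  1.4]
[ 568.4 -208.6   21.5   -0. ]
{'nA': (array([39.2, 91.4]), np.float64(3.947490423861513)), 'nB': (array([39.6, -2.8]), np.float64(5.560782147074039)), 'nC': (array([ 39.1, -78.3]), np.float64(1.1900789838005967)), 'nD': (array([-41.1,  84.6]), np.float64(-6.725463470269876)), 'nE': (array([-42.6, -84.8]), np.float64(1.40188099269614))}
c [ 40.1 -78.1] 0.8246757984161377 39.07225341796875 26.85576171875 1087.375
c [40.2 -2.8] 5.962280750274658 38.93712463378906 26.968411254882813 1071.5
c [40.2 91.3] 4.239407062530518 39.00077514648437 26.64837646484375 1057.75
c [-37.   -7.4] 55.40743637084961 38.81480102539062 38.712432861328125 672.375
c [-40.8 -84.1] 1.5454792976379397 39.14342041015625 26.352786254882812 745.875
c [-40.7  83.8] -4.8626861572265625 39.08270263671875 26.625875854492186 735.125
d [ 40.1 -77.8] 0.3446941077709198 38.90190124511719 26.73192443847656 1086.375
d [40.1 -2.8] 5.903681755065918 39.0564453125 27.266543579101562 1079.25
d [40.2 91.7] 4.241377353668213 39.069619750976564 27.23815002441406 1068.875
d [-40.9 -84.2] 1.5813597440719607 39.186639404296876 26.744830322265624 753.9375
d [-37.   -4.8] -35.088661193847656 39.21389465332031 39.088809204101565 688.125
d [-40.6  84.3] -4.701530456542969 38.8318359375 27.27055969238281 750.625
```

```bash
cat >> pp.py <<'E'
CAR=np.array([498.6,-208.6,-.3*np.pi/180])
GO=12.0  # tip height over the bar's underside
def grip_w(): return robot.current_gripper_width()*93
def pick(q):
    c,r=pose(q); n=r.apply([0,0,1]); ori=(r*R.from_euler("x",np.pi)).as_euler("xyz"); t=c+(GO-14)*n
    robot.move_gripper(.62); robot.move_ptp(t+90*n,ori)
    hit=robot.move_linear(t,speed=120,f_stop=12)
    if hit: print("CONTACT",robot.current_tcp_pos()-t)
    robot.move_gripper(0); w=grip_w(); robot.move_linear(t+[0,0,110],speed=150); robot.sleep(.1)
    print("picked",w,grip_w(),robot.current_finger_force()); return 24<grip_w()<32
def place(px,py):
    a=CAR[2]; x=CAR[0]+px*np.cos(a)-py*np.sin(a); y=CAR[1]+px*np.sin(a)+py*np.cos(a)
    robot.move_ptp((x,y,120),DOWN(a)); print("over",grip_w(),robot.current_finger_force())
    if not 24<grip_w()<32: return False
    robot.move_linear((x,y,45),speed=150); hit=robot.move_linear((x,y,21+GO-.5),speed=30,f_stop=5)
    print("down",hit,robot.current_tcp_pos()-[x,y,0]); robot.move_gripper(37/93); robot.move_linear((x,y,120),speed=150); return True
def nxt(found,want):
    """nearest detected non-cap to the wanted (u,y)"""
    f=[q for q,w,h,n in found if h<33]; return min(f,key=lambda q:np.hypot(*(q[:2]-want)))
def show(f,n): cv2.imwrite(f"pics/{n}.png",cv2.resize(cv2.imread(f"pics/{f}.png"),None,fx=1.25,fy=1.25,interpolation=3))
def prn(F):
    for q,w,h,n in F: print(q[:2],np.degrees(q[2]).round(1),round(w,1),round(h,1))
E
python3 - <<'E'
from pp import *
F=look("f1"); prn(F)
if pick(nxt(F,[-41,-84])): place(36.5,58)
robot.move_ptp((500,-208,210),DOWN(0)); robot.sleep(.1); snap("wrist","g"); show("g","gL"); print(robot.current_t())
E
```

```text
[ 40. -78.] 0.4 39.6 27.3
[40.  -2.7] 5.8 39.6 28.3
[40.1 91.4] 4.4 39.6 27.2
[-40.9 -84.3] 1.4 39.6 27.4
[-37.  -6.] 33.5 39.7 39.5
[-40.9  84.1] -4.9 40.0 27.4
picked 27.593728860088586 27.93848232643139 29.999744296073914
over 27.681850255825253 29.999735355377197
down True [ 0.5 -0.2 33.4]
21.8833
```

View pics/gL.png

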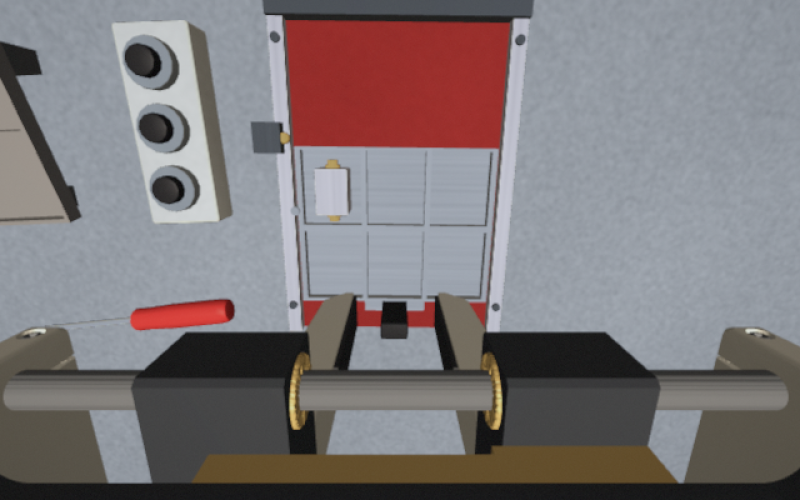

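The first cartridge lies flat in its far-left pocket, around (332,191) in the 1.25x view. I'll do the rest now, looking again before each pick and stopping on anything odd.

```bash
python3 - <<'E'
from pp import *
todo=[([40,-78],(36.5,0)),([40,-3],(36.5,-58)),([-41,84],(-36.5,58)),([40,91],(-36.5,-58))]
for i,(want,pk) in enumerate(todo):
    F=look(f"r{i}"); G=[x for x in F if x[2]<33]; print("t",robot.current_t(),"seen",len(G))
    j=min(range(len(G)),key=lambda k:np.hypot(*(G[k][0][:2]-want))); q,w,h,n=G[j]; print(q[:2],np.degrees(q[2]),w,h)
    if len(G)!=4-i or not(37.5<w<41.5 and 25.5<h<29.5) or np.hypot(*(q[:2]-want))>6: print("ODD"); prn(F); break
    if not pick(q): print("NOGRIP"); break
    if not place(*pk): print("LOST"); break
robot.move_ptp((500,-208,210),DOWN(0)); robot.sleep(.1); snap("wrist","g2"); show("g2","g2L"); print(robot.current_t())
E
```

```text
t 23.7083 seen 4
[ 40. -78.] 0.295259028673172 39.64805603027344 27.574362182617186
picked 27.55576263945096 27.462868626182157 29.999690651893616
over 27.879997344939415 29.999735355377197
down True [ 0.4 -0.1 33.3]
t 32.7417 seen 3
[39.9 -2.6] 5.859883308410645 39.70492248535156 28.556735229492187
picked 27.71312088637096 28.000929020488655 29.999713897705078
over 27.8572488621765 29.999930262565613
down True [ 0.3 -0.2 33.3]
t 42.3417 seen 2
[-54.   60.2] 2.649367332458496 40.71094665527344 27.765887451171874
ODD
[40.1 91.5] 4.5 39.7 27.5
[-36.9  -6.2] -34.5 39.6 39.6
[-54.   60.2] 2.6 40.7 27.8
44.1167
```

View pics/g2L.png

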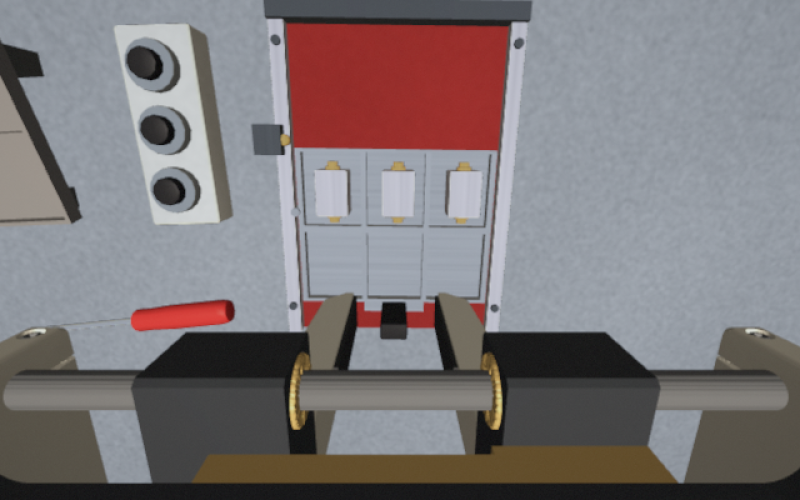

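Three cartridges sit flat in the far row, at (332,192), (398,192) and (464,192). The fourth was knocked to about (-54, 60) in bin coordinates, so I'll look at it before going on.

```bash
python3 - <<'E'
from pp import *
im=cv2.imread("pics/r2.png"); cam=load("r2"); s=4; x0,y0=150,60
o=cv2.resize(im[y0:y0+150,x0:x0+200],None,fx=s,fy=s,interpolation=2)
draw(o,cam,[-54,60.2,.046,0],s,x0,y0); cv2.imwrite("pics/r2c.png",o)
E
```

```text
(no output)
```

View pics/r2c.png

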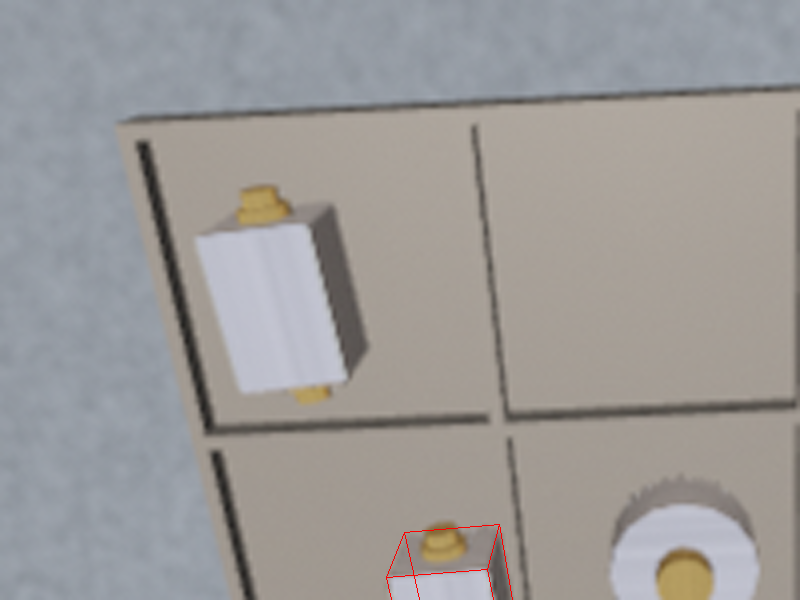

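The overlay at (445,565) matches, so the knocked cartridge is flat beside the divider. I'll pick it with a smaller opening to stay clear of the cap, then take the last one.

```bash
sed -i 's/move_gripper(.62)/move_gripper(.49)/' pp.py; python3 - <<'E'
from pp import *
for i,(want,pk) in enumerate([([-54,60.2],(-36.5,58)),([40,91],(-36.5,-58))]):
    F=look(f"s{i}"); G=[x for x in F if x[2]<33]; print("t",robot.current_t(),"seen",len(G))
    j=min(range(len(G)),key=lambda k:np.hypot(*(G[k][0][:2]-want))); q,w,h,n=G[j]; print(q[:2],np.degrees(q[2]),w,h)
    if len(G)!=2-i or not(37.5<w<41.5 and 25.5<h<29.5) or np.hypot(*(q[:2]-want))>6: print("ODD"); prn(F); break
    if not pick(q): print("NOGRIP"); break
    if not place(*pk): print("LOST"); break
print("left"); prn(look("s9"))
robot.move_ptp((470,-208,210),DOWN(0)); robot.sleep(.1); snap("wrist","g3"); show("g3","g3L"); print(robot.current_t())
E
```

```text
t 45.9417 seen 2
[-53.9  60.1] 2.470823287963867 40.382876586914065 27.717391967773438
picked 27.613411340806245 27.338825509633295 29.999925792217255
over 27.09859852191285 29.999822080135345
down True [ 0.6 -0.2 33.6]
t 54.75 seen 1
[40.  91.5] 4.450789928436279 39.68312072753906 27.50966796875
picked 27.87367572960837 27.709263257400494 29.999817609786987
over 27.866668913503737 29.999812245368958
down True [ 0.5 -0.3 33.7]
left
[-37.1  -6.1] 34.7 40.0 39.5
66.2917
```

View pics/g3L.png

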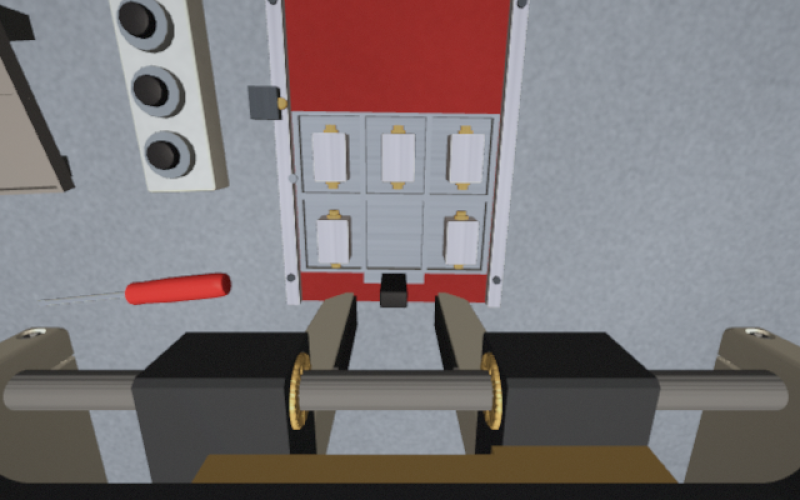

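All five cartridges are in pockets: the far row at y≈157 px, the near row at (333,241) and (461,241), with only the cap left in the bin. Now I'll push the carriage home.

```bash
python3 - <<'E'
from pp import *
robot.move_gripper(.55); robot.move_ptp((419,-208.2,130),DOWN(0))
print(robot.move_linear((419,-208.2,48),speed=120,f_stop=10),robot.current_tcp_pos())
robot.move_gripper(0); print("w",grip_w()); x0=robot.current_tcp_pos()[0]
print(robot.move_linear((419+80,-208.6,48),speed=40,f_stop=22),robot.current_tcp_pos()-[x0,0,0],robot.current_contact_force(),grip_w())
robot.move_gripper(.5); p=robot.current_tcp_pos(); print(p[0]-x0); robot.move_linear((p[0],p[1],130))
robot.move_ptp((550,-150,200),DOWN(0)); robot.sleep(.1); snap("wrist","h"); show("h","hL"); print(robot.current_t())
E
```

```text
False [ 420.  -208.8   48.8]
w 24.232754861733543
True [  70.  -206.    48.2] [-0.9  0.   4.7] 23.65689362617837
69.45700165395016
72.25
```

View pics/hL.png

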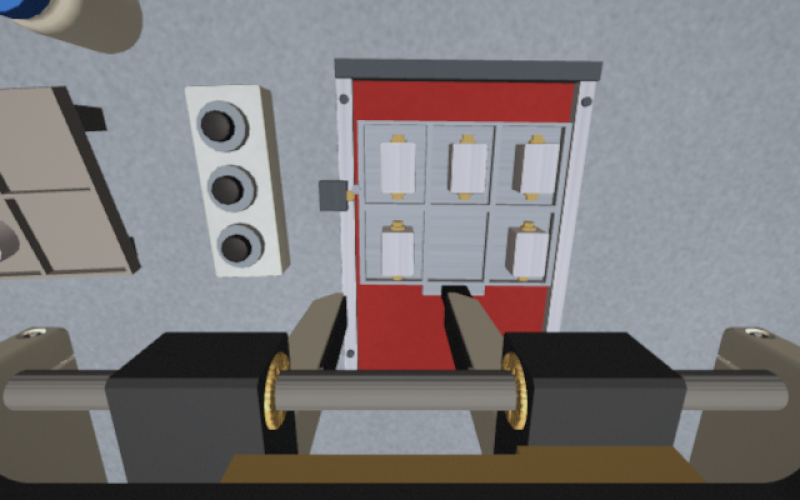

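The carriage is back home: its grid and rail sit in the same relation as in the first views (far edge at 122 px, rail at 62 px). All five cartridges are still in place. Now the keys, nearest first.

```bash
python3 - <<'E'
from pp import *
robot.move_gripper(0); Rz=R.from_euler("z",key[3])
for i,dx in enumerate((-50,0,50)):
    p=key[:3]+Rz.apply([dx,0,0]); 
    robot.move_ptp((p[0],p[1],85),DOWN(0)); robot.sleep(.2)
    robot.move_linear((p[0],p[1],60),speed=60)
    a=robot.move_linear((p[0],p[1],36),speed=15,f_stop=1.5); z1=robot.current_tcp_pos()[2]
    b=robot.move_linear((p[0],p[1],z1-10),speed=12,f_stop=13); z2=robot.current_tcp_pos()[2]; f=robot.current_contact_force()
    robot.sleep(.2); print(i+1,a,z1,b,z2,z1-z2,f,robot.current_contact_force()); robot.move_linear((p[0],p[1],85),speed=60); robot.sleep(.2)
    if not(a and b and z1-z2>4): print("CHECK"); break
print(robot.current_t())
E
```

```text
1 True 54.772245877194884 True 50.25862711512973 4.513618762065157 [-1.5  0.7  6.8] [-1.4  0.2  7.2]
2 True 54.743490655701315 True 50.28200226861787 4.461488387083442 [-0.9  0.7  6.1] [-0.5 -0.5  7.1]
3 True 54.71234814084119 True 50.31971279515165 4.392635345689541 [-0.7  0.5  4.5] [-0.7 -1.1  6. ]
83.6667
```

```bash
python3 - <<'E'
from pp import *
robot.move_linear((637,-10,150)); robot.move_ptp((540,-130,230),DOWN(0)); robot.sleep(.3); snap("wrist","z"); show("z","zL"); print(robot.current_t(),robot.current_contact_force())
E
```

```text
85.3333 [ 0.1 -0.8 -0.5]
```

View pics/zL.png

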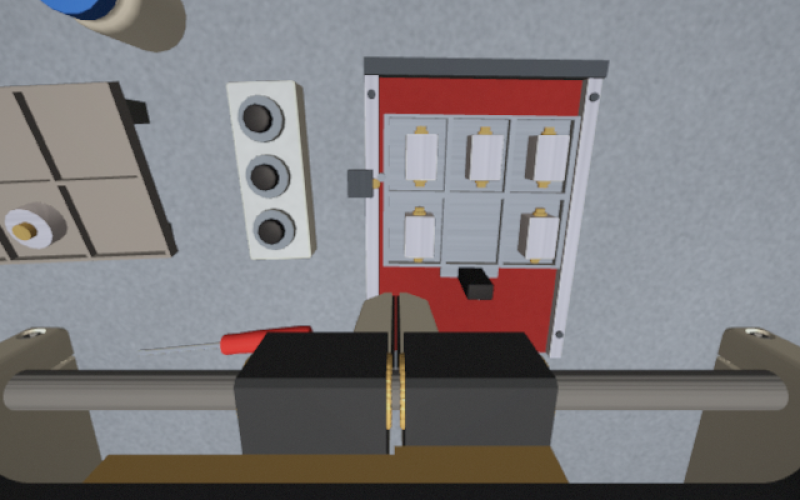

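The final view shows the carriage home with five cartridges in pockets at (421,157), (486,157), (549,157), (419,236) and (538,236). The keys are up, and the cap is still in its compartment at (30,230).

```bash
python3 -c "
from bench import robot
print(robot.hand_in())"
```

```text
the job is handed in; nothing more can be done
None
```

The job is handed in at about 85 s: all five cartridges, including one that got knocked aside, lie in carriage pockets, the carriage is back home, the three keys were pressed near to far, and the cap is still in its compartment.

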